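# Regrasp a glaze bottle on an angled rest

## Task

Pick up the small glaze bottle lying on the low wooden brush rest and park it, cap uphill, in the brass groove of the angled wooden rest with its foot against the lip, letting go of it there. Then take it again by the cap end and stand it upright with its whole foot on the cork coaster. Set it down each time rather than dropping it, and leave the standing oil bottle, the little metal cup and the paint tube where they are.

Things in the scene. Friction and masses are not known exactly. Their poses are not given: they have to be found in the camera images.
- bottle_mid (a point): Centre, half-way along the axis, of the small dark red glaze bottle with black cap, which starts lying on brush_rest: 86 mm long, 37 mm in diameter, 0.06 kg. z runs along its axis from foot to cap; the foot is 43 mm away at -z. The straight body ends about 7 mm on the +z side, then a shoulder narrows to the cap (25.6 mm in diameter), from 21 to 43 mm on the +z side.
- glaze_bottle: The same glaze bottle; this origin is the centre of its foot, z along its axis towards the cap. Rigid and round about its axis, so it would roll on a flat surface.
- angled_rest: Wooden rest fixed to the table, base 116 x 80 x 12 mm, origin under its centre, z up. A board 30 mm wide slopes up at 45 degrees towards its +x, with two brass rods 24 mm apart as a groove and a 30 mm wide lip across the low end. Fingers can pass down both sides of the board (along y). The board ends 52 mm from the lip: a parked bottle's shoulder and cap stick out beyond it.
- rest_seat (a point): A point of the angled rest, with the rest's axes (x level, towards the uphill side): where bottle_mid lies when the bottle is parked, foot against the lip and body in the groove, its axis pointing cap-up along the rest's +x and +z at 45 degrees. 43 mm from the lip's face along the slope.
- coaster_top (a point): Centre of the upper face of the round cork coaster, 64 mm in diameter and 4 mm thick, fixed flat on the table.
- brush_rest: Low wooden rest fixed to the table, 50 x 30 mm, 4 mm base with two wooden rods 22 mm apart, 9.5 mm high in all; origin under its centre. The bottle starts lying level in it along its +x, held off the table (its axis 25 mm above the table), its body wider than the rest so that fingers can pass down both sides.
- oil_bottle: Amber squeeze bottle with black cap, 49 x 67 x 170 mm, standing; origin at the centre of its underside. Leave alone.
- dipper: Little dark metal cup, 45 mm in diameter, 26 mm high; origin at the centre of its underside. Leave alone.
- loose_tube: Crumpled paint tube, 48 x 98 x 23 mm, lying; origin at the centre of its underside. Leave alone.
Not all that is in view belongs to the job. Of the things that look like the part that bears coaster_top, the larger one is meant.

How it is judged:
By the outcome, as a careful person would: the job done as asked, in the order asked, and still so for the second after the job is handed in, with the robot touching nothing.
It also fails if it takes over 69 s, if anything falls off the work surface, if the arm or the gripper's body presses on something with over 40 N, if the wrist force passes 120 N, or if a joint passes its speed limit or range.

## Robot

A 6-joint arm with a two-finger parallel gripper is mounted at the origin on a cart in front of the work surface, level with it; the furniture and walls round the work are solid. World frame = base frame: x ahead of the robot, y to its left, z up, the work surface at z = 0. Lengths are in m, angles in degrees, forces in N, time in s.
With the tool pointing down it reaches from about 0.25 to 0.775 m from the base axis. Payload 4 kg.
Tool frame: the origin (TCP) lies midway between the tips of the shut fingers; the grasp point (between the pads) lies bot.tcp_to_grasp behind it (bot.tcp_to_grasp is the distance from the TCP to the grasp point, in m); z points along the fingers, y is the line along which they close (so a half turn about z gives the same grasp; the last joint's range is limited). The gripper opens to 85 mm and grips with 20 to 120 N. Pads are 22 mm wide; open, the fingers measure 114 mm over their backs; the gripper's body (76 mm by 85 mm) begins 54 mm behind the grasp point. The pads swing forward as they close: fully open they stand 13 mm farther back than shut.
Start: joints at [65.713, 4.996, 78.535, -0, 96.463, -5.907], TCP at [0.173, 0.522, 0.231] pointing down, gripper open.
Joint ranges: [-177.83, 177.83], [-43.37, 116.18], [15.69, 146.23], [-61.86, 241.86], [9.47, 152.12], [-147.06, 147.06]. Speed limits (degrees/s): [159.86, 159.86, 180, 180, 180, 180].

## Interface

Orientations are given as a 3x3 rotation matrix whose columns are the frame's x, y, z axes.
In Python, from station import bot gives the robot as it stands.
- The arm moves only by the tool jog_arm, never from a script. Its argument "targets" is a list that holds one entry, the list of rows, each a list of 7 numbers: the turn, a rotation vector about the tool's x, y, z in rad, then the shift along the tool's x, y, z in cm, then the gripper command: -1 is shut, 1 is fully open, values between are in proportion. In form: [[[rx, ry, rz, tx, ty, tz, hand], ...]]. A call has 1 to 10 rows; each row shifts and turns the commanded pose from where the row before left it, along the tool's axes as they then stand; what a row does not reach is not made up. A row lasts 1/10 s, in which the tool goes at most 50 mm and 8.59 degrees, less where a joint would pass 70% of its speed; a pose out of reach is approached as far as the arm can. A call with a gripper value outside its range is refused whole. The fingers move at their own pace and stop on an object; "squeeze" is the grip in N (left out, the last holds). Time passes only in rows, so rows that do not move let the fingers close. It gives the time, the measured TCP pose, the force, the opening and the grip force at its end, in the units of the state.
- bot.get_obs(): the state, without advancing time (a new reading comes with each control period).
- bot.get_image(name): name is "side" or "top"; returns a dict with "frame" (400x640x3 uint8, blue, green, red), "z_map" (400x640 float32, m along the optical axis (not along the pixel's ray), 0 where there is no reading), "K" (3x3 intrinsics, pixels), "k1" (the pictures are not rectified: a ray, as slopes to the right and down, at radius r is drawn at 1 + k1 r^2 times it, then the intrinsics apply), "R" (3x3) and "t" (3): a world point X has camera coordinates R X + t. Camera axes: x right, y down, z forward; pixel columns grow to the right and rows downward; lengths in m; the calibration is good to about 2 mm. A picture is of the moment at which its call begins.
- bot.finish_job(): hands the job in; it is judged then, once.
Trained networks look in the newest picture that a camera, given by its name, has taken for a name from the list of things; names that differ only in an ending like _2 or _b are one class to them, and where a whole thing is asked for, a point or a joint stands for the part that bears it (a point fixed in the world has none). Each returns a list of dicts, best first, with "confidence" (0 to 1); they miss things now and then, are a little off and sometimes report something else, mostly with a low value. They report only what shows in the picture. A call takes as long as a camera call. They do not tell look-alikes from the thing itself.
- bot.search_frame(camera, query): "at" ([x, y, z] in m, in world coordinates, good to about 4 mm: the middle of the surface that is visible of it).
- bot.mark_of(camera, query): "at" ([x, y, z] in m, in world coordinates, good to about 4 mm: a listed point, or the origin of a listed thing).
The state is a dict: "time_s": time; "q": joint angles; "joint_velocities": joint speeds; "effort": joint torques, N m; "tcp_pos": TCP position; "eef_rot": TCP orientation; "ft_force": force on the tool from outside, world axes, zero at the start; "torque": the same for the moment, N m; "width": opening from 0.0 (shut) to 1.0 (fully open); "grasp_force": force on a finger pad.
Only numpy, scipy, OpenCV 4.12 (cv2) and the standard library are available. Lean on these libraries where they do the work, as an engineer would, in place of code of your own. Each camera call takes 0.05 s, during which the arm holds its last target. There are 200 camera calls.

## Working session

There is one attempt and no reset: what is moved stays moved. The work goes in short steps, Python scripts to look and compute and a tool call to move; the robot and the scene stay as the last step left them, time stands still between calls to the robot, and variables do not carry over. Pictures are saved under pics/ and viewed, at most 10 in all, crops included, and the job is handed in when it is done.

Besides the shell and the picture viewer there is one more tool, called by a JSON object that holds its "name" and its "arguments". jog_arm: Moves the arm, as the interface text tells. Its arguments: {"type":"object","properties":{"targets":{"type":"array","items":{"type":"array","items":{"type":"array","items":{"type":"number"}}}},"squeeze":{"type":"number"}},"required":["targets"]}

```bash
mkdir -p pics; ls; python3 - <<'E'
from station import bot
import cv2
o=bot.get_obs();print(o['time_s'],o['tcp_pos'],o['width'],bot.tcp_to_grasp)
for c in("side","top"):
    im=bot.get_image(c);cv2.imwrite(f"pics/{c}0.png",im["frame"])
    print(c,im['K'].tolist() if hasattr(im['K'],'tolist') else im['K'],im['k1'],im['R'],im['t'])
    for n in["bottle_mid","glaze_bottle","angled_rest","rest_seat","coaster_top","brush_rest","oil_bottle","dipper","loose_tube"]:
        print(n,[([round(float(v),3) for v in d["at"]],round(d["confidence"],2)) for d in bot.mark_of(c,n)[:4]])
E
```

```text
pics
0.0 [0.17323234 0.5214816  0.23013324] 0.9985777250281859 0.0187
side [[378.01801978424794, 0.0, 323.96511973002356], [0.0, 378.01801978424794, 191.98814603400564], [0.0, 0.0, 1.0]] 0.024087087620753077 [[-0.9948446  -0.10060146 -0.01278938]
 [-0.04595313  0.55962476 -0.82747111]
 [ 0.09040205 -0.82261745 -0.56136263]] [0.56349648 0.1382533  0.98202564]
bottle_mid [([0.501, 0.228, 0.025], 0.66), ([0.679, -0.32, 0.002], 0.38)]
glaze_bottle []
angled_rest [([0.529, -0.112, 0.001], 0.69), ([0.472, 0.197, 0.022], 0.37)]
rest_seat [([0.49, 0.216, -0.004], 0.59), ([0.53, -0.115, 0.093], 0.57), ([0.671, -0.073, -0.001], 0.37)]
coaster_top [([0.442, -0.235, 0.001], 0.53), ([0.517, -0.334, 0.006], 0.48)]
brush_rest [([0.489, 0.214, -0.003], 0.59)]
oil_bottle [([0.679, -0.323, 0.002], 0.78)]
dipper [([0.521, -0.334, 0.005], 0.75), ([0.671, -0.072, 0.0], 0.48)]
loose_tube [([0.638, -0.184, -0.002], 0.59)]
top [[480.4680262965662, 0.0, 324.6473749427448], [0.0, 480.4680262965662, 197.19587939813215], [0.0, 0.0, 1.0]] 0.044300530212657875 [[ 0.01090182 -0.99987607 -0.01135779]
 [-0.98440131 -0.00873705 -0.17572061]
 [ 0.17559959  0.0130963  -0.98437456]] [-0.06251262  0.58896131  1.03410448]
bottle_mid [([0.497, 0.23, 0.025], 0.66), ([0.473, 0.192, 0.031], 0.59)]
glaze_bottle [([0.473, 0.196, 0.029], 0.65), ([0.677, -0.325, -0.001], 0.47)]
angled_rest [([0.53, -0.116, 0.004], 0.88), ([0.527, -0.118, 0.091], 0.27)]
rest_seat [([0.528, -0.117, 0.089], 0.67)]
coaster_top [([0.523, -0.333, 0.005], 0.88), ([0.442, -0.237, 0.004], 0.86)]
brush_rest []
oil_bottle [([0.679, -0.327, -0.002], 0.87)]
dipper [([0.667, -0.065, -0.003], 0.66)]
loose_tube [([0.634, -0.186, -0.0], 0.97), ([0.529, -0.116, 0.09], 0.22)]
```

View pics/top0.png

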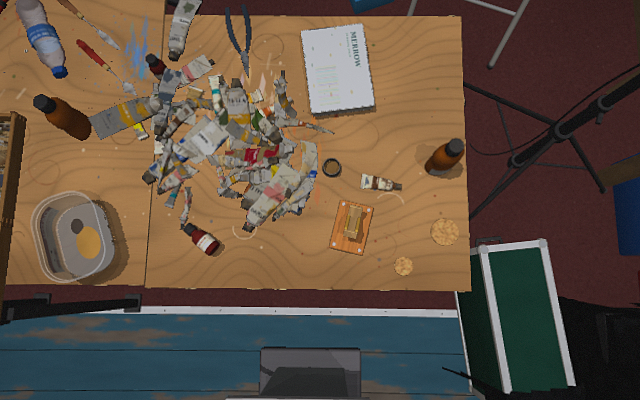

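View pics/side0.png

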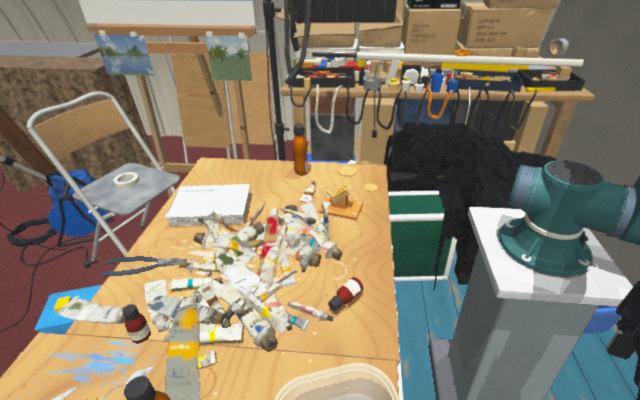

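Top picture: the lying dark red bottle is at (203,239), with a second dark red bottle at (155,65), and amber bottles at (65,117) and (445,157). The large cork disc is at (445,232), the small one at (403,266), and the angled rest at (352,227). In the side picture they are at (347,292) for the lying bottle, (137,323) for the other red one and (342,205) for the rest. I choose the bottle lying on the brush rest at (203,239) and check it in a crop.

```bash
python3 - <<'E'
import cv2,numpy as np
t=cv2.imread("pics/top0.png");s=cv2.imread("pics/side0.png")
f=lambda a,x,y:cv2.resize(a[y-30:y+30,x-40:x+40],(400,300),interpolation=cv2.INTER_CUBIC)
cv2.imwrite("pics/c1.png",np.vstack([np.hstack([f(t,203,239),f(s,347,292)]),np.hstack([f(t,352,227),f(s,342,203)])]))
E
```

```text
(no output)
```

View pics/c1.png

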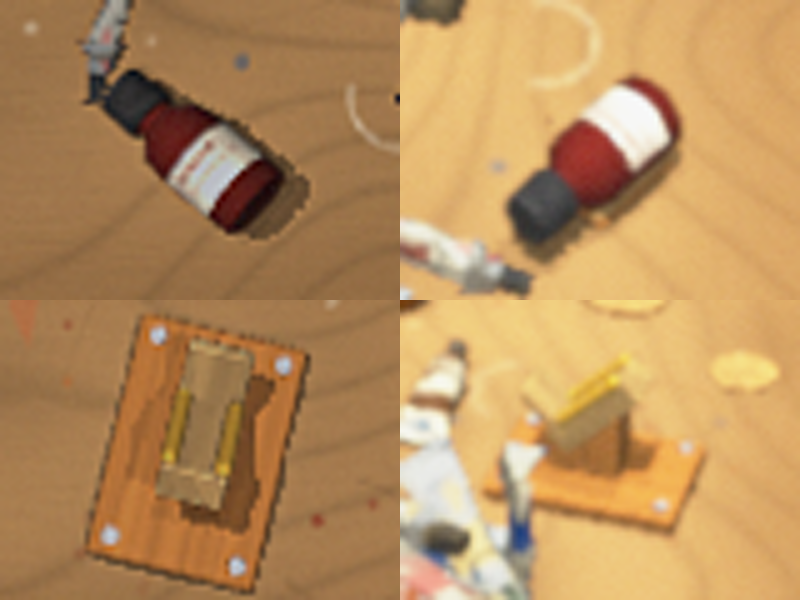

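The crop shows the bottle's cap pointing up-left in the top view, i.e. away from the robot and to its left. The rest's lip is at the far end, so uphill runs towards the robot. Next I refine the geometry with depth.

```bash
cat > h.py <<'E'
import numpy as np,cv2
from scipy.linalg import logm,expm
from scipy.spatial.transform import Rotation as Ro
from station import bot
def cloud(im):
    h,w=im["z_map"].shape
    uv=np.stack(np.meshgrid(np.arange(w),np.arange(h)),-1).reshape(-1,1,2).astype(np.float64)
    n=cv2.undistortPoints(uv,np.array(im["K"],float),np.array([im["k1"],0,0,0.])).reshape(h,w,2)
    z=im["z_map"][...,None]
    return (np.concatenate([n*z,z],-1)-im["t"])@np.array(im["R"])
def pose(R,p):
    T=np.eye(4);T[:3,:3]=R;T[:3,3]=p;return T
def now():
    o=bot.get_obs();return pose(o["eef_rot"],o["tcp_pos"]),o
def goal(grasp,z,y):
    "TCP pose from grasp point, tool z, tool y"
    z=np.array(z,float)/np.linalg.norm(z);y=np.array(y,float);y-=z*(y@z);y/=np.linalg.norm(y)
    return pose(np.c_[np.cross(y,z),y,z],np.array(grasp)+bot.tcp_to_grasp*z)
def plan(A,B,n=None):
    "constant row that takes A to B in n rows"
    D=np.linalg.inv(A)@B
    if n is None:n=int(np.ceil(max(np.linalg.norm(D[:3,3])/.045,Ro.from_matrix(D[:3,:3]).magnitude()/.14,1)))
    S=expm(np.real(logm(D))/n)
    row=np.r_[Ro.from_matrix(S[:3,:3]).as_rotvec().round(4),(S[:3,3]*100).round(3)]
    T=A.copy();zs=[]
    for _ in range(n):T=T@S;zs.append(T[2,3])
    print(n,"x",row.tolist(),"minz %.3f end"%min(zs),T[:3,3].round(4));return B
E
python3 - <<'E'
from h import *
im=bot.get_image("top");P=cloud(im);f=im["frame"].astype(int)
hsv=cv2.cvtColor(im["frame"],cv2.COLOR_BGR2HSV)
def near(c,r):return np.hypot(P[...,0]-c[0],P[...,1]-c[1])<r
m=near((.5,.23),.075)&(P[...,2]>.018)&(P[...,2]<.06)
q=P[m][:,:2]
# drop the tube tip: keep the largest blob
n,l,st,_=cv2.connectedComponentsWithStats(m.astype(np.uint8));k=1+st[1:,4].argmax()
q=P[l==k];r=cv2.minAreaRect((q[:,:2]*1000).astype(np.float32));print("bottle",len(q),r,q[:,2].max(),q.mean(0))
m=near((.53,-.115),.08)&(P[...,2]>.007)&(P[...,2]<.017)
q=P[m];r=cv2.minAreaRect((q[:,:2]*1000).astype(np.float32));print("base",len(q),r,q[:,2].mean())
m=near((.53,-.115),.06)&(P[...,2]>.04);q=P[m];print("board",len(q),q[:,2].min(),q[:,2].max());
c=np.linalg.lstsq(np.c_[q[:,:2]-q[:,:2].mean(0),np.ones(len(q))],q[:,2],rcond=None)[0];print("slope",c,np.degrees(np.arctan2(c[1],c[0])),q[:,:2].mean(0))
m=near((.523,-.333),.045)&(hsv[...,1]>0)&(P[...,2]>.0025)&(P[...,2]<.012);q=P[m];r=cv2.minEnclosingCircle((q[:,:2]*1000).astype(np.float32));print("coaster",len(q),r,q[:,2].mean(),q.mean(0))
o=bot.get_obs();print(o["eef_rot"].round(3),o["q"])
E
```

```text
bottle 547 ((497.5060119628906, 226.62222290039062), (86.05937194824219, 37.07221221923828), 52.3243408203125) 0.04875838508489474 [0.49432371 0.22076786 0.03688339]
base 1214 ((527.2628784179688, -117.73110961914062), (79.93893432617188, 115.4185562133789), 76.89973449707031) 0.011550414979559324
board 450 0.043444441764869154 0.08504329820739469
slope [-0.36001448  0.08014725  0.0650926 ] 167.44935010420022 [ 0.53326597 -0.11906851]
coaster 439 ((524.0467529296875, -332.3028564453125), 44.61640930175781) 0.004548729461622563 [ 0.52008186 -0.33503204  0.00454873]
[[-0.949  0.315  0.   ]
 [ 0.315  0.949  0.   ]
 [ 0.     0.    -1.   ]] [ 6.57129210e+01  4.99673071e+00  7.85373546e+01  1.31537763e-03
  9.64613677e+01 -5.90936542e+00]
```

```bash
cat >> h.py <<'E'
def yaw(d):d=np.radians(d);return np.array([np.cos(d),np.sin(d),0])
Z=np.array([0,0,1.])
AL=np.radians(25)
h0=yaw(52.3);MID=np.array([.4975,.2266,.025])
def pick(back=0,up=.003):
    z=-(np.sin(AL)*h0+np.cos(AL)*Z)
    return goal(MID-.012*h0+up*Z-back*z,z,yaw(52.3-90))
E
python3 - <<'E'
from h import *
A,o=now()
B=plan(A,pick(.12))
plan(B,pick())
h=yaw(166.9);l=yaw(256.9);c=np.array([.5273,-.1177,0])
for cam in("top","side"):
    im=bot.get_image(cam);P=cloud(im)
    x=(P-c)@h;y=(P-c)@l;z=P[...,2]
    for nm,m in(("mid",abs(y)<7),):pass
    m=(abs(y)<.008)&(abs(x)<.05)&(z>.02)
    print(cam,"mid");print([(int(a*1000),round(float(np.median(z[m&(abs(x-a)<.002)])),4)) for a in np.arange(-.04,.045,.004) if (m&(abs(x-a)<.002)).any()])
    f=im["frame"].astype(int);br=(f[...,2]-f[...,0]>110)&(abs(x)<.05)&(abs(y)<.025)&(z>.03)&(f[...,1]>120)
    q=np.c_[x[br],y[br],z[br]];print("brass",len(q));
    if len(q):
        d=q[:,2]-q[:,0];print(np.percentile(d,[10,50,80,95]),np.percentile(q[:,1],[5,25,50,75,95]),q[:,0].min(),q[:,0].max())
    hs=cv2.cvtColor(im["frame"],cv2.COLOR_BGR2HSV)
    m=(np.hypot(P[...,0]-.523,P[...,1]+.333)<.045)&(z<.02)&(z>-.01)
    print("hsv in/out",np.median(hs[m&(np.hypot(P[...,0]-.523,P[...,1]+.333)<.025)],0),np.median(hs[m&(np.hypot(P[...,0]-.523,P[...,1]+.333)>.037)],0))
E
```

```text
14 x [0.0297, -0.021, 0.1338, -2.958, 1.978, 1.28] minz 0.120 end [0.5163 0.251  0.1198]
3 x [-0.0, 0.0, -0.0, -0.0, 0.0, 4.0] minz 0.011 end [0.4853 0.2109 0.0111]
top mid
[(-40, 0.0635), (-36, 0.0648), (-32, 0.0612), (-28, 0.0554), (-24, 0.0516), (-20, 0.0478), (-16, 0.0479), (-12, 0.052), (-8, 0.0567), (-4, 0.0617), (0, 0.0636), (3, 0.07), (7, 0.0718), (11, 0.0767), (15, 0.0804), (19, 0.08), (23, 0.0764), (27, 0.0732)]
brass 28
[0.06692943 0.06988071 0.07173321 0.07289688] [-0.01294981 -0.01186214  0.00941603  0.01172182  0.01318981] -0.019849332669181367 0.015447752389414923
hsv in/out [ 16. 142. 183.] [ 15. 135. 164.]
side mid
[(-40, 0.0665), (-36, 0.063), (-32, 0.0598), (-28, 0.0557), (-24, 0.0502), (-20, 0.0499), (-16, 0.0558), (-12, 0.0604), (-8, 0.0626), (-4, 0.0646), (0, 0.0737), (3, 0.0748), (7, 0.0767), (11, 0.0801), (15, 0.0394), (19, 0.0776), (23, 0.0746), (27, 0.0714)]
brass 116
[0.0649771  0.07091639 0.07464112 0.10496485] [-0.01765811 -0.01541863 -0.00929283  0.00691749  0.01034614] -0.044828708525585535 0.026272255844491117
hsv in/out [ 23. 122. 245.] [ 19. 123. 236.]
```

{"name": "jog_arm", "arguments": {"targets": [[[0, 0, 0, -4.11, -1.49, 0.1, 1], [0, 0, 0, -4.11, -1.49, 0.1, 1], [0, 0, 0, -4.11, -1.49, 0.1, 1], [0, 0, 0, -4.11, -1.49, 0.1, 1], [0, 0, 0, -4.11, -1.49, 0.1, 1], [0, 0, 0, -4.11, -1.49, 0.1, 1], [0, 0, 0, -4.11, -1.49, 0.1, 1], [0, 0, 0, -4.11, -1.49, 0.1, 1], [0, 0, 0, -4.11, -1.49, 0.1, 1], [0, 0, 0, -4.11, -1.49, 0.1, 1]]]}}

```text
time_s: 2.15
tcp_pos: [0.5178, 0.2497, 0.2214]
eef_rot: [[-0.949, 0.315, 0.0], [0.315, 0.949, 0.0], [-0.0, 0.001, -1.0]]
ft_force: [0.1, -0.1, 0.1]
width: 1.006
grasp_force: 0.0
```

```bash
python3 - <<'E'
from h import *
A,o=now();print(A[:3,3],o["q"])
plan(A,pick(.12),14)
E
```

```text
[0.51777069 0.24965713 0.2214417 ] [ 2.00834494e+01  8.26163545e+00  7.60537980e+01  1.41633944e-02
  9.56526089e+01 -5.15274491e+01]
14 x [0.0297, -0.0211, 0.1338, 0.156, 0.107, 0.71] minz 0.120 end [0.5163 0.251  0.1198]
```

{"name": "jog_arm", "arguments": {"targets": [[[0.0297, -0.0211, 0.1338, 0.156, 0.107, 0.71, 1], [0.0297, -0.0211, 0.1338, 0.156, 0.107, 0.71, 1], [0.0297, -0.0211, 0.1338, 0.156, 0.107, 0.71, 1], [0.0297, -0.0211, 0.1338, 0.156, 0.107, 0.71, 1], [0.0297, -0.0211, 0.1338, 0.156, 0.107, 0.71, 1], [0.0297, -0.0211, 0.1338, 0.156, 0.107, 0.71, 1], [0.0297, -0.0211, 0.1338, 0.156, 0.107, 0.71, 1], [0.0297, -0.0211, 0.1338, 0.156, 0.107, 0.71, 1], [0.0297, -0.0211, 0.1338, 0.156, 0.107, 0.71, 1], [0.0297, -0.0211, 0.1338, 0.156, 0.107, 0.71, 1]]]}}

```text
time_s: 3.15
tcp_pos: [0.5142, 0.2575, 0.1483]
eef_rot: [[0.086, 0.989, -0.123], [0.944, -0.121, -0.308], [-0.32, -0.09, -0.943]]
ft_force: [-0.7, 0.0, -0.0]
width: 0.997
grasp_force: 0.0
```

{"name": "jog_arm", "arguments": {"targets": [[[0.0297, -0.0211, 0.1338, 0.156, 0.107, 0.71, 1], [0.0297, -0.0211, 0.1338, 0.156, 0.107, 0.71, 1], [0.0297, -0.0211, 0.1338, 0.156, 0.107, 0.71, 1], [0.0297, -0.0211, 0.1338, 0.156, 0.107, 0.71, 1], [0, 0, 0, 0, 0, 0, 1]]]}}

```text
time_s: 3.65
tcp_pos: [0.5151, 0.2516, 0.1176]
eef_rot: [[0.553, 0.791, -0.262], [0.716, -0.612, -0.336], [-0.426, -0.001, -0.905]]
ft_force: [0.6, -0.1, -1.0]
width: 0.997
grasp_force: 0.0
```

```bash
python3 - <<'E'
from h import *
A,o=now();print(A,o["q"])
B=plan(A,pick(.06));plan(B,pick())
im=bot.get_image("top");P=cloud(im);print([d for d in bot.mark_of("top","bottle_mid")[:2]])
E
```

```text
[[ 0.55311125  0.79096814 -0.26160533  0.51509911]
 [ 0.71595303 -0.61185589 -0.3362196   0.25158415]
 [-0.42600375 -0.00133029 -0.90472042  0.11757405]
 [ 0.          0.          0.          1.        ]] [ 26.37953537  27.51974135  66.95288808 -11.22688953 108.1816509
  62.71548984]
2 x [-0.0007, 0.0019, 0.0001, -0.026, 0.071, 2.893] minz 0.065 end [0.5008 0.2309 0.0654]
2 x [-0.0, 0.0, -0.0, -0.0, -0.0, 3.0] minz 0.011 end [0.4853 0.2109 0.0111]
[{'at': [0.4979, 0.2312, 0.0246], 'confidence': 0.73}, {'at': [0.6399, -0.1867, -0.0008], 'confidence': 0.47}]
```

{"name": "jog_arm", "arguments": {"targets": [[[-0.0007, 0.002, 0, -0.025, 0.07, 2.9, 1], [-0.0007, 0.002, 0, -0.025, 0.07, 2.9, 1], [0, 0, 0, 0, 0, 2, 1], [0, 0, 0, 0, 0, 1.5, 1], [0, 0, 0, 0, 0, 1.5, 1], [0, 0, 0, 0, 0, 1, 1], [0, 0, 0, 0, 0, 0, 1]]]}}

```text
time_s: 4.45
tcp_pos: [0.4847, 0.2111, 0.0119]
eef_rot: [[0.554, 0.792, -0.257], [0.718, -0.611, -0.334], [-0.421, 0.0, -0.907]]
ft_force: [-0.6, -0.7, 0.8]
width: 0.999
grasp_force: 0.0
```

{"name": "jog_arm", "arguments": {"targets": [[[0, 0, 0, 0, 0, 0, 0.3], [0, 0, 0, 0, 0, 0, 0], [0, 0, 0, 0, 0, 0, -0.3], [0, 0, 0, 0, 0, 0, -0.6], [0, 0, 0, 0, 0, 0, -0.6], [0, 0, 0, 0, 0, 0, -0.6], [0, 0, 0, 0, 0, 0, -0.6], [0, 0, 0, 0, 0, 0, -0.6], [0, 0, 0, 0, 0, 0, -0.6]]], "squeeze": 25}}

```text
time_s: 5.35
tcp_pos: [0.4855, 0.2125, 0.0136]
eef_rot: [[0.555, 0.792, -0.255], [0.719, -0.611, -0.332], [-0.419, 0.001, -0.908]]
ft_force: [-3.9, 4.4, 5.5]
width: 0.42
grasp_force: 27.4
```

{"name": "jog_arm", "arguments": {"targets": [[[0, 0, 0, -0.42, 0, -0.91, -0.6], [0, 0, 0, -1.26, 0, -2.72, -0.6], [0, 0, 0, -1.26, 0, -2.72, -0.6], [0, 0, 0, -1.26, 0, -2.72, -0.6], [0, 0, 0, -1.26, 0, -2.72, -0.6], [0, 0, 0, -1.26, 0, -2.72, -0.6], [0, 0, 0, 0, 0, 0, -0.6]]]}}

```text
time_s: 6.05
tcp_pos: [0.488, 0.2117, 0.1779]
eef_rot: [[0.56, 0.791, -0.246], [0.719, -0.611, -0.331], [-0.412, 0.008, -0.911]]
ft_force: [0.3, 0.7, -0.0]
width: 0.416
grasp_force: 26.8
```

```bash
cat >> h.py <<'E'
h1=yaw(166.9);SEAT=np.array([.5291,-.1181,.0906])
def park(off=(0,0,0),al=AL):
    "off: world shift"
    u=(h1+Z)/2**.5;n=(-h1+Z)/2**.5
    z=-(np.sin(al)*u+np.cos(al)*n)
    g=goal([0,0,0],z,yaw(76.9))
    # TCP relative to bottle_mid, as left by the pick (measured TCP)
    return g,u,n
E
python3 - <<'E'
from h import *
A,o=now();print(A,o["grasp_force"],o["width"],o["q"])
for c in("top","side"):
    im=bot.get_image(c);cv2.imwrite(f"pics/lift_{c}.png",im["frame"])
    for n in("bottle_mid","glaze_bottle"):print(c,n,bot.mark_of(c,n)[:3])
    P=cloud(im);hs=cv2.cvtColor(im["frame"],cv2.COLOR_BGR2HSV)
    K=im["K"];X=np.array(im["R"])@A[:3,3]+im["t"];print((X[:2]/X[2]*K[0][0]+[K[0][2],K[1][2]]).round())
a=cv2.imread("pics/lift_top.png");b=cv2.imread("pics/lift_side.png")
cv2.imwrite("pics/lift.png",np.hstack([cv2.resize(a[160:280,140:260],(400,400)),cv2.resize(b[200:320,270:390],(400,400))]))
E
```

```text
[[ 0.55986057  0.79123781 -0.24596518  0.48798108]
 [ 0.71882204 -0.61145099 -0.33079081  0.21170349]
 [-0.41212985  0.00839154 -0.91108648  0.17790966]
 [ 0.          0.          0.          1.        ]] 26.822503809817135 0.4161902779031349 [ 24.35141493  19.4406984   70.72791297 -12.36371462 110.9648705
  59.87262235]
top bottle_mid [{'at': [0.5026, 0.2253, 0.1906], 'confidence': 0.59}]
top glaze_bottle [{'at': [0.4779, 0.194, 0.1944], 'confidence': 0.87}]
[187. 235.]
side bottle_mid [{'at': [0.5, 0.2268, 0.1846], 'confidence': 0.82}]
side glaze_bottle [{'at': [0.4723, 0.1947, 0.1812], 'confidence': 0.59}]
[351. 236.]
```

View pics/lift.png

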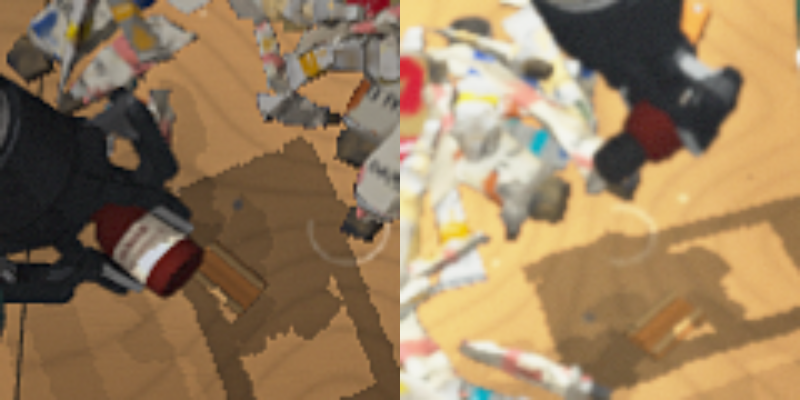

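The bottle is held firmly: in the left half its body sits between the fingers at (150,245), and in the right half its cap points away at (620,160). The marks agree with the in-hand pose I computed. Next I plan the transfer.

```bash
cat >> h.py <<'E'
MT=np.array([.012,.0005,-.0181]);UT=np.array([.908,0,-.4186]);UT/=np.linalg.norm(UT)
U1=(h1+Z)/2**.5;N1=(-h1+Z)/2**.5
def park(du=0,dn=0):
    y=yaw(76.9); a=np.c_[UT,[0,1,0],np.cross(UT,[0,1,0])]; b=np.c_[U1,y,np.cross(U1,y)]
    R=b@a.T
    return pose(R,SEAT+du*U1+dn*N1-R@MT)
def bot_pose(T):return T[:3,3]+T[:3,:3]@MT,T[:3,:3]@UT
E
python3 - <<'E'
from h import *
A,o=now()
B=park(.006,.10);print(B.round(3))
M=B.copy();M[2,3]+=.04
plan(A,M,20)
S=expm(np.real(logm(np.linalg.inv(A)@M))/20);T=A
for i in range(20):
    T=T@S
    if i%3==0:print(i,T[:3,3].round(3),T[:3,2].round(2))
E
```

```text
[[-0.914  0.227 -0.337  0.599]
 [ 0.213  0.974  0.078 -0.135]
 [ 0.346  0.    -0.938  0.144]
 [ 0.     0.     0.     1.   ]]
20 x [-0.0042, 0.0252, -0.1017, -2.202, 0.04, 0.059] minz 0.180 end [ 0.5986 -0.1348  0.1844]
0 [0.473 0.195 0.18 ] [-0.24 -0.32 -0.92]
3 [0.447 0.138 0.202] [-0.2  -0.26 -0.94]
6 [0.44  0.075 0.218] [-0.19 -0.19 -0.96]
9 [0.451 0.01  0.224] [-0.19 -0.11 -0.98]
12 [ 0.481 -0.049  0.222] [-0.21 -0.04 -0.98]
15 [ 0.524 -0.097  0.211] [-0.26  0.02 -0.97]
18 [ 0.579 -0.128  0.192] [-0.32  0.07 -0.95]
```

{"name": "jog_arm", "arguments": {"targets": [[[-0.0042, 0.0252, -0.1017, -2.2, 0.04, 0.06, -0.6], [-0.0042, 0.0252, -0.1017, -2.2, 0.04, 0.06, -0.6], [-0.0042, 0.0252, -0.1017, -2.2, 0.04, 0.06, -0.6], [-0.0042, 0.0252, -0.1017, -2.2, 0.04, 0.06, -0.6], [-0.0042, 0.0252, -0.1017, -2.2, 0.04, 0.06, -0.6], [-0.0042, 0.0252, -0.1017, -2.2, 0.04, 0.06, -0.6], [-0.0042, 0.0252, -0.1017, -2.2, 0.04, 0.06, -0.6], [-0.0042, 0.0252, -0.1017, -2.2, 0.04, 0.06, -0.6], [-0.0042, 0.0252, -0.1017, -2.2, 0.04, 0.06, -0.6], [-0.0042, 0.0252, -0.1017, -2.2, 0.04, 0.06, -0.6]]]}}

```text
time_s: 7.35
tcp_pos: [0.4514, 0.0099, 0.2248]
eef_rot: [[-0.348, 0.919, -0.188], [0.937, 0.332, -0.109], [-0.037, -0.214, -0.976]]
ft_force: [0.5, 0.3, -0.6]
width: 0.42
grasp_force: 26.8
```

{"name": "jog_arm", "arguments": {"targets": [[[-0.0042, 0.0252, -0.1017, -2.2, 0.04, 0.06, -0.6], [-0.0042, 0.0252, -0.1017, -2.2, 0.04, 0.06, -0.6], [-0.0042, 0.0252, -0.1017, -2.2, 0.04, 0.06, -0.6], [-0.0042, 0.0252, -0.1017, -2.2, 0.04, 0.06, -0.6], [-0.0042, 0.0252, -0.1017, -2.2, 0.04, 0.06, -0.6], [-0.0042, 0.0252, -0.1017, -2.2, 0.04, 0.06, -0.6], [-0.0042, 0.0252, -0.1017, -2.2, 0.04, 0.06, -0.6], [-0.0042, 0.0252, -0.1017, -2.2, 0.04, 0.06, -0.6], [-0.0042, 0.0252, -0.1017, -2.2, 0.04, 0.06, -0.6], [-0.0042, 0.0252, -0.1017, -2.2, 0.04, 0.06, -0.6]]]}}

```text
time_s: 8.35
tcp_pos: [0.5992, -0.1348, 0.1839]
eef_rot: [[-0.914, 0.224, -0.338], [0.208, 0.975, 0.081], [0.347, 0.004, -0.938]]
ft_force: [0.9, 0.6, -1.0]
width: 0.421
grasp_force: 26.8
```

```bash
python3 - <<'E'
from h import *
A,o=now();print(A.round(4),o["q"],bot_pose(A),o["width"])
B=plan(A,park(.006,.03));
C=plan(B,park(.006,.004),4);plan(C,park(.002,.002),2)
E
```

```text
[[-0.9143  0.2237 -0.3377  0.5992]
 [ 0.2084  0.9746  0.0815 -0.1348]
 [ 0.3473  0.0041 -0.9377  0.1839]
 [ 0.      0.      0.      1.    ]] [-17.28388542  29.06637321  55.91237719  -1.42750142 115.30172998
 -94.77810329] (array([ 0.59449021, -0.13332827,  0.20505255]), array([-0.68892832,  0.1551328 ,  0.7080336 ])) 0.42103422585415967
3 x [0.0009, -0.0004, 0.0014, 0.538, -0.008, 3.362] minz 0.095 end [ 0.5504 -0.1236  0.0949]
4 x [-0.0, 0.0, 0.0, 0.272, 0.0, 0.59] minz 0.077 end [ 0.5325 -0.1194  0.0765]
2 x [-0.0, 0.0, 0.0, -0.14, -0.0, 0.175] minz 0.072 end [ 0.5339 -0.1197  0.0723]
```

{"name": "jog_arm", "arguments": {"targets": [[[0.0009, -0.0004, 0.0014, 0.54, 0, 3.36, -0.6], [0.0009, -0.0004, 0.0014, 0.54, 0, 3.36, -0.6], [0.0009, -0.0004, 0.0014, 0.54, 0, 3.36, -0.6], [0, 0, 0, 0.27, 0, 0.59, -0.6], [0, 0, 0, 0.27, 0, 0.59, -0.6], [0, 0, 0, 0.27, 0, 0.59, -0.6], [0, 0, 0, 0, 0, 0, -0.6]]]}}

```text
time_s: 9.05
tcp_pos: [0.5379, -0.1196, 0.0839]
eef_rot: [[-0.915, 0.229, -0.332], [0.216, 0.973, 0.077], [0.341, -0.001, -0.94]]
ft_force: [-0.0, -0.6, -0.1]
width: 0.416
grasp_force: 26.8
```

```bash
python3 - <<'E'
from h import *
A,o=now();m,u=bot_pose(A);d=m-SEAT;print(A[:3,3],"du,dn,dy",d@U1,d@N1,d@yaw(76.9),u@U1,o["ft_force"])
for c in("top","side"):
    im=bot.get_image(c);cv2.imwrite(f"pics/pk_{c}.png",im["frame"])
    for n in("bottle_mid","rest_seat"):print(c,n,bot.mark_of(c,n)[:2])
a=cv2.imread("pics/pk_top.png");b=cv2.imread("pics/pk_side.png")
cv2.imwrite("pics/pk.png",np.hstack([cv2.resize(a[170:270,300:400],(400,400)),cv2.resize(b[160:230,305:375],(400,400))]))
plan(A,park(.006,.004),2);plan(park(.006,.004),park(.006,.0),2)
E
```

```text
[ 0.53785827 -0.11960058  0.08386381] du,dn,dy 0.00750055926926863 0.01282180483358382 0.001067488998043079 0.9999804757409759 [-0.04774952 -0.59036254 -0.12668027]
top bottle_mid []
top rest_seat []
side bottle_mid [{'at': [0.5362, -0.1204, 0.1075], 'confidence': 0.77}]
side rest_seat [{'at': [0.5294, -0.1144, 0.0937], 'confidence': 0.87}]
2 x [-0.0002, 0.0027, -0.0016, 0.123, -0.051, 0.435] minz 0.077 end [ 0.5325 -0.1194  0.0765]
2 x [-0.0, 0.0, 0.0, 0.084, 0.0, 0.182] minz 0.074 end [ 0.5297 -0.1188  0.0737]
```

View pics/pk.png

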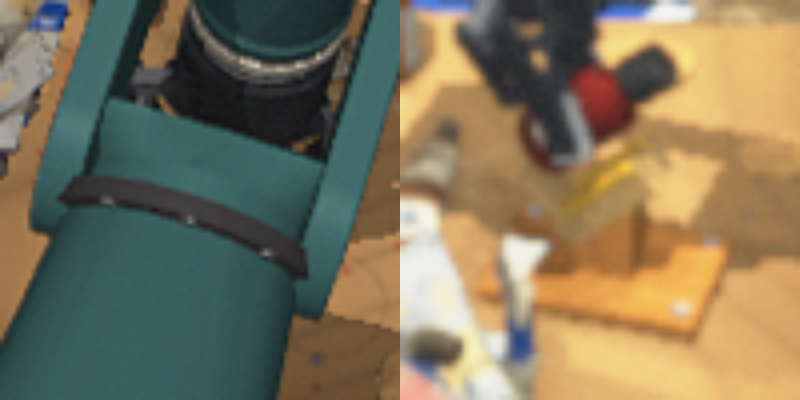

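The side picture shows the bottle hovering parallel above the groove, cap uphill at (650,65) in the crop. The top view is blocked by the arm. I lower it in small steps.

{"name": "jog_arm", "arguments": {"targets": [[[-0.0002, 0.0027, -0.0016, 0.12, -0.05, 0.43, -0.6], [-0.0002, 0.0027, -0.0016, 0.12, -0.05, 0.43, -0.6], [0, 0, 0, 0.04, 0, 0.09, -0.6], [0, 0, 0, 0.04, 0, 0.09, -0.6], [0, 0, 0, 0, 0, 0, -0.6]]]}}

```text
time_s: 9.85
tcp_pos: [0.5308, -0.1189, 0.0743]
eef_rot: [[-0.913, 0.227, -0.338], [0.213, 0.974, 0.079], [0.347, 0.0, -0.938]]
ft_force: [1.6, 0.8, -0.3]
width: 0.42
grasp_force: 26.9
```

{"name": "jog_arm", "arguments": {"targets": [[[0, 0, 0, 0.04, 0, 0.09, -0.6], [0, 0, 0, 0.04, 0, 0.09, -0.6], [0, 0, 0, 0, 0, 0, -0.6]]]}}

```text
time_s: 10.15
tcp_pos: [0.5307, -0.1189, 0.0741]
eef_rot: [[-0.915, 0.227, -0.335], [0.213, 0.974, 0.078], [0.344, 0.0, -0.939]]
ft_force: [4.9, -1.1, 4.1]
width: 0.422
grasp_force: 27.5
```

```bash
cat > s.py <<'E'
from h import *
A,o=now();m,u=bot_pose(A);d=m-SEAT;f=o["ft_force"];print("du,dn,dy",(d@U1).round(4),(d@N1).round(4),(d@yaw(76.9)).round(4),u@U1,"F u,n,y",f@U1,f@N1,f@yaw(76.9),"-u,-n in tool",-A[:3,:3].T@U1,-A[:3,:3].T@N1)
E
python3 s.py
```

```text
du,dn,dy 0.0056 0.0009 0.0001 0.9999974872457783 F u,n,y -0.6527907163294697 6.50991136686809 -0.001988095229391341 -u,-n in tool [-9.07202596e-01 -1.67846234e-04  4.20693977e-01] [ 4.20693993e-01 -7.68238112e-05  9.07202600e-01]
```

{"name": "jog_arm", "arguments": {"targets": [[[0, 0, 0, -0.03, 0, -0.06, -0.6], [0, 0, 0, -0.14, 0, 0.06, -0.6], [0, 0, 0, -0.14, 0, 0.06, -0.6], [0, 0, 0, -0.14, 0, 0.06, -0.6], [0, 0, 0, 0, 0, 0, -0.6]]]}}

```text
time_s: 10.65
tcp_pos: [0.5332, -0.1181, 0.0708]
eef_rot: [[-0.913, 0.226, -0.339], [0.211, 0.974, 0.081], [0.348, 0.003, -0.937]]
ft_force: [3.4, 3.5, 5.8]
width: 0.419
grasp_force: 27.6
```

```bash
python3 s.py
```

```text
du,dn,dy 0.0016 0.0003 0.0014 0.999994872020018 F u,n,y 2.3334606072779023 5.896872075036851 4.154247396457638 -u,-n in tool [-0.90915288 -0.00208762  0.41645731] [ 0.41646101 -0.00184645  0.9091517 ]
```

{"name": "jog_arm", "arguments": {"targets": [[[0, 0, 0, -0.14, 0, 0.06, -0.6], [0, 0, 0, -0.09, 0, 0.04, -0.6], [0, 0, 0, 0, 0, 0, -0.6]]]}}

```text
time_s: 10.95
tcp_pos: [0.5348, -0.1183, 0.069]
eef_rot: [[-0.913, 0.226, -0.339], [0.211, 0.974, 0.082], [0.349, 0.003, -0.937]]
ft_force: [3.2, 3.4, 6.3]
width: 0.42
grasp_force: 27.6
```

```bash
python3 s.py
```

```text
du,dn,dy -0.0007 0.0001 0.0015 0.9999924802360225 F u,n,y 2.7927893565978974 6.17885445555109 4.014322006597194 -u,-n in tool [-0.90941801 -0.00237339  0.41587649] [ 0.41588126 -0.00208504  0.90941653]
```

{"name": "jog_arm", "arguments": {"targets": [[[0, 0, 0, -0.09, 0, 0.04, -0.6], [0, 0, 0, 0, 0, 0, -0.6]]]}}

```text
time_s: 11.15
tcp_pos: [0.5354, -0.1184, 0.0683]
eef_rot: [[-0.913, 0.226, -0.339], [0.211, 0.974, 0.082], [0.349, 0.003, -0.937]]
ft_force: [3.2, 3.1, 6.9]
width: 0.419
grasp_force: 27.6
```

{"name": "jog_arm", "arguments": {"targets": [[[0, 0, 0, -0.09, 0, 0.04, -0.6], [0, 0, 0, 0, 0, 0, -0.6]]]}}

```text
time_s: 11.35
tcp_pos: [0.5359, -0.1185, 0.0678]
eef_rot: [[-0.913, 0.226, -0.34], [0.211, 0.974, 0.082], [0.35, 0.003, -0.937]]
ft_force: [2.4, 3.3, 7.0]
width: 0.419
grasp_force: 27.6
```

```bash
python3 s.py
```

```text
du,dn,dy -0.0025 0.0001 0.0016 0.9999902216121791 F u,n,y 3.8134298259722574 6.101745696061793 3.791478474951184 -u,-n in tool [-0.90965672 -0.00250837  0.41535329] [ 0.41535848 -0.00210435  0.90965538]
```

{"name": "jog_arm", "arguments": {"targets": [[[0, 0, 0, -0.09, 0, 0.04, -0.6], [0, 0, 0, -0.09, 0, 0.04, -0.6], [0, 0, 0, 0, 0, 0, -0.6]]]}}

```text
time_s: 11.65
tcp_pos: [0.536, -0.1185, 0.0677]
eef_rot: [[-0.912, 0.227, -0.343], [0.211, 0.974, 0.083], [0.353, 0.003, -0.936]]
ft_force: [-1.0, 4.7, 12.4]
width: 0.42
grasp_force: 27.9
```

```bash
python3 s.py; python3 - <<'E'
from h import *
im=bot.get_image("side");b=im["frame"]
for n in("bottle_mid","rest_seat","glaze_bottle"):print(n,bot.mark_of("side",n)[:2])
cv2.imwrite("pics/pk2.png",cv2.resize(b[160:235,300:375],(600,600),interpolation=cv2.INTER_CUBIC))
E
```

```text
du,dn,dy -0.0026 0.0002 0.0016 0.9999714803665489 F u,n,y 10.230246714297401 7.308583749360978 4.2963011340599 -u,-n in tool [-0.91112859 -0.00228523  0.41211586] [ 0.41212038 -0.00208895  0.91112701]
bottle_mid [{'at': [0.5316, -0.1143, 0.09], 'confidence': 0.8}]
rest_seat [{'at': [0.5279, -0.1125, 0.0935], 'confidence': 0.74}]
glaze_bottle [{'at': [0.5601, -0.1213, 0.0576], 'confidence': 0.67}]
```

View pics/pk2.png

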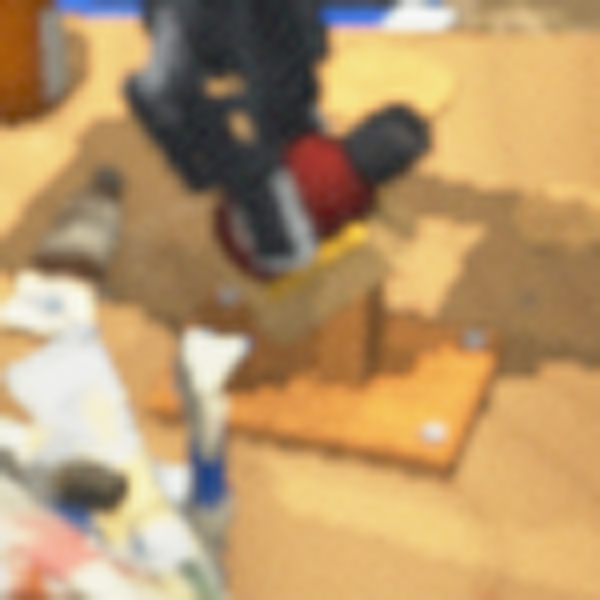

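The picture shows the bottle lying in the groove with its cap at (390,145) and its foot at the lip end. The slide has stopped and the force along the slope rose to 10 N, so the foot is against the lip. I ease off and release.

{"name": "jog_arm", "arguments": {"targets": [[[0, 0, 0, 0.1, 0, -0.06, -0.6], [0, 0, 0, 0.02, 0, -0.03, -0.6], [0, 0, 0, 0, 0, 0, -0.1], [0, 0, 0, 0, 0, 0, 0.1], [0, 0, 0, 0, 0, 0, 0.4], [0, 0, 0, 0, 0, 0, 0.7], [0, 0, 0, 0, 0, 0, 1], [0, 0, 0, 0, 0, 0, 1], [0, 0, 0, 0, 0, 0, 1], [0, 0, 0, 0, 0, 0, 1]]]}}

```text
time_s: 12.85
tcp_pos: [0.5367, -0.1203, 0.0669]
eef_rot: [[-0.913, 0.227, -0.339], [0.213, 0.974, 0.079], [0.348, 0.0, -0.938]]
ft_force: [-0.7, -0.5, 1.3]
width: 0.998
grasp_force: 0.0
```

{"name": "jog_arm", "arguments": {"targets": [[[0, 0, 0, 0, 0, -2, 1], [0, 0, 0, 0, 0, -3.5, 1], [0, 0, 0, 0, 0, -4, 1], [0, 0, 0, 0, 0, -4, 1], [0, 0, 0, 0, 0, 0, 1]]]}}

```text
time_s: 13.35
tcp_pos: [0.5858, -0.132, 0.2]
eef_rot: [[-0.917, 0.227, -0.327], [0.214, 0.974, 0.075], [0.336, -0.001, -0.942]]
ft_force: [1.9, 0.9, 1.5]
width: 1.002
grasp_force: 0.0
```

```bash
cat >> h.py <<'E'
def cap(back=0,at=.040,off=0,side=0,Mid=None):
    "grasp along the parked axis from the cap end"
    Mid=SEAT if Mid is None else Mid
    return goal(Mid+(at+back)*U1+off*N1+side*yaw(76.9),-U1,yaw(76.9))
E
python3 - <<'E'
from h import *
A,o=now();print(o["width"],o["ft_force"],o["q"],A.round(3))
for c in("top","side"):
    im=bot.get_image(c);P=cloud(im);d=P-SEAT
    s=d@U1;n=d@N1;y=d@yaw(76.9)
    m=(s>-.035)&(s<.005)&(abs(y)<.02)&(n>.002)&(n<.03);q=np.c_[s,n,y][m]
    if len(q)>20:
        # circle fit in (y,n): radius 18.5
        from scipy.optimize import least_squares
        r=least_squares(lambda c:np.hypot(q[:,2]-c[0],q[:,1]-c[1])-.0185,[0,0],loss="soft_l1",f_scale=.002);print(c,"body centre y,n",r.x,len(q))
    m=(abs(y)<.013)&(abs(n)<.013)&(s>.02)&(s<.06);print("cap end s",np.sort(s[m])[-8:],m.sum())
    for nm in("bottle_mid",):print(bot.mark_of(c,nm)[:2])
    cv2.imwrite(f"pics/rel_{c}.png",im["frame"])
a=cv2.imread("pics/rel_top.png");b=cv2.imread("pics/rel_side.png")
cv2.imwrite("pics/rel.png",np.hstack([cv2.resize(a[170:270,300:400],(400,400)),cv2.resize(b[160:230,305:375],(400,400))]))
E
```

```text
1.0017712767726676 [1.93211632 0.93839655 1.51122734] [-17.3155354   26.41821265  57.67462396  -1.60860792 115.47025119
 -94.65073106] [[-0.917  0.227 -0.327  0.586]
 [ 0.214  0.974  0.075 -0.132]
 [ 0.336 -0.001 -0.942  0.2  ]
 [ 0.     0.     0.     1.   ]]Traceback (most recent call last):
  File "<stdin>", line 6, in <module>
IndexError: boolean index did not match indexed array along axis 1; size of axis is 1920 but size of corresponding boolean axis is 640
```

```bash
cat > m.py <<'E'
from h import *
from scipy.optimize import least_squares
fs=[]
for c in("top","side"):
    im=bot.get_image(c);P=cloud(im);d=P-SEAT
    s=d@U1;n=d@N1;y=d@yaw(76.9)
    m=(s>-.035)&(s<.005)&(abs(y)<.02)&(n>.002)&(n<.03);q=np.stack([s[m],n[m],y[m]],1)
    if len(q)>20:
        r=least_squares(lambda c:np.hypot(q[:,2]-c[0],q[:,1]-c[1])-.0185,[0,0],loss="soft_l1",f_scale=.002);print(c,"body centre y,n",r.x,len(q))
    m=(abs(y)<.014)&(abs(n)<.016)&(s>.02)&(s<.06);print("cap end s",np.sort(s[m])[-8:].round(4),m.sum())
    m&=(s>.023);q=np.stack([s[m],n[m],y[m]],1)
    if len(q)>8:
        r=least_squares(lambda c:np.hypot(q[:,2]-c[0],q[:,1]-c[1])-.0128,[0,0],loss="soft_l1",f_scale=.002);print(c,"cap centre y,n",r.x,len(q))
    print([(np.array(x["at"])-SEAT)@np.c_[U1,N1,yaw(76.9)] for x in bot.mark_of(c,"bottle_mid")[:1]])
    fs.append(im["frame"])
cv2.imwrite("pics/rel.png",np.hstack([cv2.resize(fs[0][170:270,300:400],(400,400)),cv2.resize(fs[1][160:230,305:375],(400,400))]))
A,o=now();B=cap(.10);M=pose(B[:3,:3],B[:3,3]+[0,0,.06]);plan(A,M);plan(M,B)
E
python3 m.py
```

```text
cap end s [] 0
[]
side body centre y,n [-2.19025510e-05  2.55611246e-03] 87
cap end s [0.042  0.0422 0.0423 0.0424 0.0425 0.0425 0.0425 0.0429] 80
side cap centre y,n [0.00016924 0.00266586] 74
[array([-0.00356232,  0.00511795,  0.00450849])]
9 x [0.0001, -0.1272, -0.0, 1.541, 0.004, -0.766] minz 0.204 end [ 0.4456 -0.0987  0.2364]
2 x [-0.0, -0.0, -0.0, 2.121, -0.0, 2.121] minz 0.176 end [ 0.4456 -0.0987  0.1764]
```

View pics/rel.png

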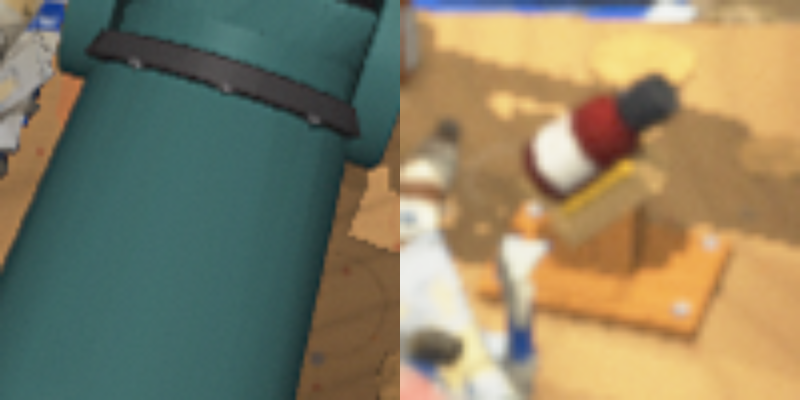

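The side view shows the bottle parked and released in the groove, foot at the lip and cap uphill at (650,100). Depth puts the cap end 42.5 mm beyond the seat, where 43 mm is expected. Next I take it by the cap end.

{"name": "jog_arm", "arguments": {"targets": [[[0, -0.1272, 0, 1.54, 0, -0.77, 1], [0, -0.1272, 0, 1.54, 0, -0.77, 1], [0, -0.1272, 0, 1.54, 0, -0.77, 1], [0, -0.1272, 0, 1.54, 0, -0.77, 1], [0, -0.1272, 0, 1.54, 0, -0.77, 1], [0, -0.1272, 0, 1.54, 0, -0.77, 1], [0, -0.1272, 0, 1.54, 0, -0.77, 1], [0, -0.1272, 0, 1.54, 0, -0.77, 1], [0, -0.1272, 0, 1.54, 0, -0.77, 1], [0, 0, 0, 0, 0, 0, 1]]]}}

```text
time_s: 14.6
tcp_pos: [0.4384, -0.0959, 0.2238]
eef_rot: [[-0.696, 0.227, 0.681], [0.165, 0.974, -0.156], [-0.699, 0.004, -0.716]]
ft_force: [0.1, 0.4, -2.2]
width: 1.001
grasp_force: 0.0
```

```bash
python3 - <<'E'
from h import *
A,o=now();print(A.round(3),o["q"])
B=plan(A,cap(.06,.039,.001),3);plan(B,cap(0,.039,.001),4)
E
```

```text
[[-0.696  0.227  0.681  0.438]
 [ 0.165  0.974 -0.156 -0.096]
 [-0.699  0.004 -0.716  0.224]
 [ 0.     0.     0.     1.   ]] [ -26.53725517  -40.9073071   123.53246978   11.67451354   54.4458487
 -106.38465022]
3 x [0.0008, -0.004, -0.001, 0.885, -0.041, 2.671] minz 0.148 end [ 0.4745 -0.1054  0.1481]
4 x [-0.0, -0.0, -0.0, -0.0, 0.0, 1.5] minz 0.106 end [ 0.5158 -0.115   0.1057]
```

{"name": "jog_arm", "arguments": {"targets": [[[0.0008, -0.004, -0.001, 0.885, -0.04, 2.67, 1], [0.0008, -0.004, -0.001, 0.885, -0.04, 2.67, 1], [0.0008, -0.004, -0.001, 0.885, -0.04, 2.67, 1], [0, 0, 0, 0, 0, 0, 1]]]}}

```text
time_s: 15.0
tcp_pos: [0.4819, -0.1083, 0.1566]
eef_rot: [[-0.686, 0.226, 0.691], [0.158, 0.974, -0.161], [-0.71, -0.001, -0.704]]
ft_force: [-0.3, -0.4, -0.6]
width: 1.004
grasp_force: 0.0
```

```bash
python3 - <<'E'
from h import *
A,o=now();print(A.round(3),o["q"])
plan(A,cap(0,.039,.001),4)
E
```

```text
[[-0.686  0.226  0.691  0.482]
 [ 0.158  0.974 -0.161 -0.108]
 [-0.71  -0.001 -0.704  0.157]
 [ 0.     0.     0.     1.   ]] [ -24.67190736  -30.66460493  126.79104306   12.80046064   39.93109904
 -108.17761874]
4 x [-0.0001, 0.001, 0.0004, 0.295, 0.028, 1.51] minz 0.106 end [ 0.5158 -0.115   0.1057]
```

{"name": "jog_arm", "arguments": {"targets": [[[0, 0, 0, 0, 0, 0, 1], [0, 0, 0, 0, 0, 0, 1]]]}}

```text
time_s: 15.2
tcp_pos: [0.4843, -0.1096, 0.165]
eef_rot: [[-0.677, 0.226, 0.7], [0.154, 0.974, -0.166], [-0.72, -0.004, -0.694]]
ft_force: [0.3, -0.3, 0.1]
width: 1.003
grasp_force: 0.0
```

```bash
python3 - <<'E'
from h import *
A,o=now()
B=plan(A,cap(0.03,.039,.001),2);plan(A,cap(0,.039,.001),4)
E
```

```text
2 x [-0.0012, 0.009, 0.0015, 0.993, 0.098, 1.713] minz 0.127 end [ 0.4951 -0.1102  0.1269]
4 x [-0.0006, 0.0045, 0.0008, 0.503, 0.05, 1.608] minz 0.106 end [ 0.5158 -0.115   0.1057]
```

{"name": "jog_arm", "arguments": {"targets": [[[-0.0012, 0.009, 0.0015, 0.99, 0.1, 1.7, 1], [-0.0012, 0.009, 0.0015, 0.99, 0.1, 1.7, 1], [0, 0, 0, 0, 0, 0, 1], [0, 0, 0, 0, 0, 0, 1], [0, 0, 0, 0, 0, 0, 1]]]}}

```text
time_s: 15.7
tcp_pos: [0.4949, -0.1102, 0.1276]
eef_rot: [[-0.688, 0.227, 0.69], [0.16, 0.974, -0.161], [-0.708, -0.0, -0.706]]
ft_force: [0.3, 0.2, 0.4]
width: 1.004
grasp_force: 0.0
```

```bash
python3 - <<'E'
from h import *
A,o=now();print(o["q"],o["joint_velocities"])
plan(A,cap(0,.039,.001),3)
E
```

```text
[ -23.85764143  -26.22473234  127.74700899   13.41653741   34.63112633
 -108.7515427 ] [-0.09758372 -0.13072057  0.17559783 -0.12983386 -0.0617501   0.0233686 ]
3 x [-0.0001, 0.0005, 0.0, 0.013, 0.001, 1.021] minz 0.106 end [ 0.5158 -0.115   0.1057]
```

{"name": "jog_arm", "arguments": {"targets": [[[0, 0, 0, 0, 0, 1.02, 1], [0, 0, 0, 0, 0, 1.02, 1], [0, 0, 0, 0, 0, 1.02, 1], [0, 0, 0, 0, 0, 0, 1], [0, 0, 0, 0, 0, 0, 0.5], [0, 0, 0, 0, 0, 0, 0], [0, 0, 0, 0, 0, 0, -0.3], [0, 0, 0, 0, 0, 0, -0.5], [0, 0, 0, 0, 0, 0, -0.8]]]}}

```text
time_s: 16.6
tcp_pos: [0.5154, -0.1146, 0.1042]
eef_rot: [[-0.689, 0.227, 0.688], [0.161, 0.974, -0.16], [-0.706, 0.0, -0.708]]
ft_force: [-2.6, 0.1, 2.1]
width: 0.286
grasp_force: 25.4
```

{"name": "jog_arm", "arguments": {"targets": [[[0, 0, 0, 0, 0, 0, -0.8], [0, 0, 0, 0, 0, 0, -0.8], [0, 0, 0, 0, 0, 0, -0.8], [0, 0, 0, 0, 0, 0, -0.8], [0, 0, 0, 0, 0, 0, -0.8]]]}}

```text
time_s: 17.1
tcp_pos: [0.5154, -0.1146, 0.1042]
eef_rot: [[-0.689, 0.227, 0.688], [0.161, 0.974, -0.16], [-0.706, 0.0, -0.708]]
ft_force: [-5.6, 1.6, 5.0]
width: 0.288
grasp_force: 25.7
```

```bash
python3 - <<'E'
from h import *
A,o=now();print(o["q"],o["ft_force"]@np.c_[U1,N1,yaw(76.9)])
np.save("grasp.npy",A)
print("n in tool",A[:3,:3].T@N1,"Z in tool",A[:3,:3].T@Z,"TCP s,n,y",(A[:3,3]-SEAT)@np.c_[U1,N1,yaw(76.9)])
im=bot.get_image("side");cv2.imwrite("pics/cap.png",cv2.resize(im["frame"][150:230,300:380],(500,500),interpolation=cv2.INTER_CUBIC))
E
```

```text
[ -23.05078225  -20.47882683  127.06131752   14.30433894   29.68580123
 -109.56292387] [ 7.62072627 -0.59328439  0.30843968]
n in tool [-9.99999411e-01  1.17291654e-04 -1.07892426e-03] Z in tool [-7.06343425e-01  3.00594832e-04 -7.07869251e-01] TCP s,n,y [ 0.01957059 -0.00040033  0.0002907 ]
```

View pics/cap.png

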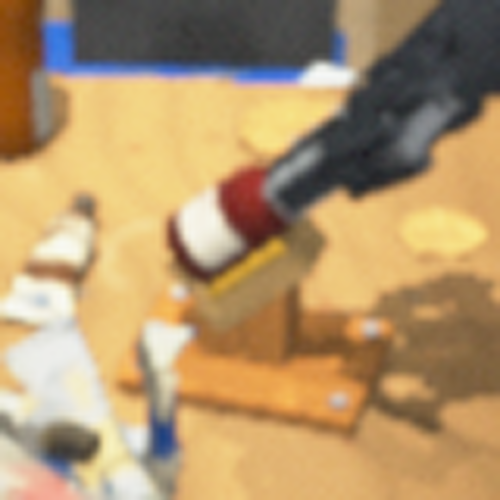

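The picture shows the fingers on the black cap at (300,180), with the body still in the groove. The opening of about 24.5 mm matches the cap. I lift along the groove's normal.

{"name": "jog_arm", "arguments": {"targets": [[[0, 0, 0, 0, 0, -0.1, -0.8], [0, 0, 0, -0.3, 0, -0.05, -0.8], [0, 0, 0, -0.7, 0, 0, -0.8], [0, 0, 0, -1.5, 0, 0, -0.8], [0, 0, 0, -2.5, 0, 0, -0.8], [0, 0, 0, -2, 0, 0, -0.8], [0, 0, 0, 0, 0, 0, -0.8], [0, 0, 0, 0, 0, 0, -0.8]]], "squeeze": 35}}

```text
time_s: 17.95
tcp_pos: [0.5622, -0.1255, 0.1532]
eef_rot: [[-0.691, 0.226, 0.686], [0.161, 0.974, -0.159], [-0.704, 0.0, -0.71]]
ft_force: [-1.1, 0.3, -1.0]
width: 0.28
grasp_force: 34.4
```

```bash
cat >> h.py <<'E'
CO=np.array([.523,-.333,.004])
def place(up,L=.0635):
    return goal(CO+(up+L+bot.tcp_to_grasp)*Z,-Z,yaw(60))
E
python3 - <<'E'
from h import *
A,o=now();print(A.round(3),o["q"],o["grasp_force"],o["width"])
B=place(.09);plan(A,B,12)
S=expm(np.real(logm(np.linalg.inv(A)@B))/12);T=A
for i in range(12):
    T=T@S;print(T[:3,3].round(3),(T[:3,3]+.0635*T[:3,2]).round(3))
im=bot.get_image("side");print(bot.mark_of("side","bottle_mid")[:1],"exp mid",A[:3,3]+.0205*A[:3,2])
im=bot.get_image("top");cv2.imwrite("pics/co.png",im["frame"]);print([d for d in bot.mark_of("top","coaster_top")[:3]])
E
```

```text
[[-0.691  0.226  0.686  0.562]
 [ 0.161  0.974 -0.159 -0.126]
 [-0.704  0.    -0.71   0.153]
 [ 0.     0.     0.     1.   ]] [ -21.6567062   -16.36607655  118.03501541   10.75324437   34.34193417
 -105.00141125] 34.39302384853363 0.27971399786884654
12 x [0.0096, 0.0646, 0.0233, -0.32, -1.736, 0.066] minz 0.155 end [ 0.523  -0.333   0.1575]
[ 0.561 -0.143  0.155] [ 0.601 -0.153  0.107]
[ 0.559 -0.161  0.156] [ 0.597 -0.17   0.106]
[ 0.557 -0.178  0.158] [ 0.591 -0.187  0.105]
[ 0.555 -0.196  0.158] [ 0.586 -0.204  0.103]
[ 0.553 -0.213  0.159] [ 0.579 -0.221  0.102]
[ 0.55  -0.231  0.159] [ 0.573 -0.238  0.101]
[ 0.546 -0.248  0.159] [ 0.566 -0.254  0.099]
[ 0.542 -0.265  0.159] [ 0.558 -0.27   0.098]
[ 0.538 -0.282  0.159] [ 0.55  -0.286  0.097]
[ 0.534 -0.299  0.159] [ 0.541 -0.302  0.096]
[ 0.528 -0.316  0.158] [ 0.532 -0.318  0.095]
[ 0.523 -0.333  0.158] [ 0.523 -0.333  0.094]
[{'at': [0.5803, -0.1282, 0.1403], 'confidence': 0.73}] exp mid [ 0.57623806 -0.12880501  0.13861679]
[{'at': [0.4415, -0.2395, 0.0028], 'confidence': 0.68}]
```

{"name": "jog_arm", "arguments": {"targets": [[[0.0096, 0.0646, 0.0233, -0.32, -1.74, 0.07, -0.8], [0.0096, 0.0646, 0.0233, -0.32, -1.74, 0.07, -0.8], [0.0096, 0.0646, 0.0233, -0.32, -1.74, 0.07, -0.8], [0.0096, 0.0646, 0.0233, -0.32, -1.74, 0.07, -0.8], [0.0096, 0.0646, 0.0233, -0.32, -1.74, 0.07, -0.8], [0.0096, 0.0646, 0.0233, -0.32, -1.74, 0.07, -0.8], [0.0096, 0.0646, 0.0233, -0.32, -1.74, 0.07, -0.8], [0.0096, 0.0646, 0.0233, -0.32, -1.74, 0.07, -0.8], [0.0096, 0.0646, 0.0233, -0.32, -1.74, 0.07, -0.8], [0.0096, 0.0646, 0.0233, -0.32, -1.74, 0.07, -0.8]]]}}

```text
time_s: 19.15
tcp_pos: [0.5333, -0.3003, 0.1585]
eef_rot: [[-0.88, 0.459, 0.122], [0.457, 0.888, -0.044], [-0.129, 0.017, -0.992]]
ft_force: [-0.1, 1.0, -0.4]
width: 0.285
grasp_force: 34.4
```

{"name": "jog_arm", "arguments": {"targets": [[[0.0096, 0.0646, 0.0233, -0.32, -1.74, 0.07, -0.8], [0.0096, 0.0646, 0.0233, -0.32, -1.74, 0.07, -0.8], [0, 0, 0, 0, 0, 0, -0.8], [0, 0, 0, 0, 0, 0, -0.8], [0, 0, 0, 0, 0, 0, -0.8]]]}}

```text
time_s: 19.65
tcp_pos: [0.523, -0.3326, 0.1575]
eef_rot: [[-0.866, 0.499, 0.003], [0.499, 0.866, 0.0], [-0.002, 0.002, -1.0]]
ft_force: [-0.3, -0.6, -0.1]
width: 0.284
grasp_force: 34.4
```

```bash
python3 - <<'E'
from h import *
A,o=now();print(A.round(3),o["q"],o["width"],o["ft_force"])
plan(A,place(.008),5)
im=bot.get_image("side");P=cloud(im)
print([bot.mark_of("side",n)[:2] for n in("bottle_mid","glaze_bottle","coaster_top")])
# body axis: points of the bottle below the fingers, circle fits at several heights
from scipy.optimize import least_squares
for a in np.arange(.095,.145,.008):
    m=(abs(P[...,2]-a)<.004)&(np.hypot(P[...,0]-.523,P[...,1]+.333)<.03);q=P[m][:,:2]
    if len(q)>6:
        r=least_squares(lambda c:np.hypot(*(q-c).T)-.0185,[.523,-.34],loss="soft_l1",f_scale=.002);print(round(a,3),len(q),r.x.round(4))
cv2.imwrite("pics/pl.png",cv2.resize(im["frame"][90:210,280:400],(600,600),interpolation=cv2.INTER_CUBIC))
E
```

```text
[[-0.866  0.499  0.003  0.523]
 [ 0.499  0.866  0.    -0.333]
 [-0.002  0.002 -1.     0.157]
 [ 0.     0.     0.     1.   ]] [-37.7482163   15.15500817  75.19032615   0.10928221  89.54949851
 -97.80049266] 0.284008107212363 [-0.32585187 -0.57168522 -0.14580808]
5 x [0.0003, 0.0004, 0.0002, -0.002, -0.009, 1.64] minz 0.075 end [ 0.523  -0.333   0.0755]
[[{'at': [0.5293, -0.3307, 0.1336], 'confidence': 0.47}], [{'at': [0.5248, -0.331, 0.0917], 'confidence': 0.66}], [{'at': [0.5191, -0.3301, 0.0061], 'confidence': 0.54}, {'at': [0.4416, -0.2338, -0.0014], 'confidence': 0.44}]]
0.095 7 [ 0.527  -0.3367]
0.103 22 [ 0.527  -0.3341]
0.111 27 [ 0.5266 -0.3336]
0.119 22 [ 0.5263 -0.3343]
0.127 24 [ 0.5255 -0.3336]
0.135 27 [ 0.5259 -0.3333]
0.143 27 [ 0.5258 -0.3349]
```

View pics/pl.png

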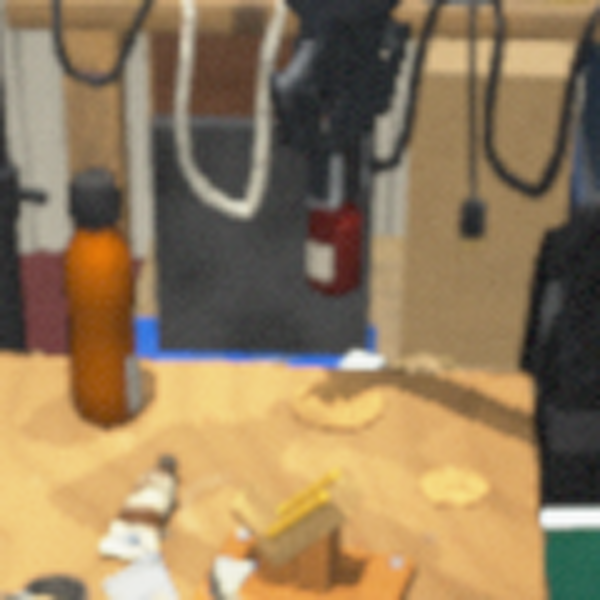

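The bottle hangs upright at (333,250) in the crop, with the large coaster below it at (340,405). The oil bottle and the tube are undisturbed. I lower it.

{"name": "jog_arm", "arguments": {"targets": [[[0, 0, 0, 0.05, -0.03, 1.64, -0.8], [0, 0, 0, 0.05, -0.03, 1.64, -0.8], [0, 0, 0, 0.05, -0.04, 1.64, -0.8], [0, 0, 0, 0.05, -0.04, 1.64, -0.8], [0, 0, 0, 0.05, -0.04, 1.5, -0.8], [0, 0, 0, 0, 0, 0.3, -0.8], [0, 0, 0, 0, 0, 0, -0.8], [0, 0, 0, 0, 0, 0, -0.8]]]}}

```text
time_s: 20.65
tcp_pos: [0.5209, -0.3343, 0.0752]
eef_rot: [[-0.866, 0.5, 0.004], [0.5, 0.866, -0.001], [-0.004, 0.001, -1.0]]
ft_force: [-0.3, -0.5, -0.2]
width: 0.28
grasp_force: 34.5
```

{"name": "jog_arm", "arguments": {"targets": [[[0, 0, 0, 0, 0, 0.15, -0.8], [0, 0, 0, 0, 0, 0.15, -0.8], [0, 0, 0, 0, 0, 0, -0.8], [0, 0, 0, 0, 0, 0, -0.8]]]}}

```text
time_s: 21.05
tcp_pos: [0.5204, -0.334, 0.0713]
eef_rot: [[-0.866, 0.5, 0.002], [0.5, 0.866, -0.0], [-0.002, 0.001, -1.0]]
ft_force: [0.3, 1.1, -0.4]
width: 0.286
grasp_force: 34.5
```

{"name": "jog_arm", "arguments": {"targets": [[[0, 0, 0, 0, 0, 0.1, -0.8], [0, 0, 0, 0, 0, 0.1, -0.8], [0, 0, 0, 0, 0, 0, -0.8], [0, 0, 0, 0, 0, 0, -0.8]]]}}

```text
time_s: 21.45
tcp_pos: [0.5204, -0.3339, 0.0691]
eef_rot: [[-0.866, 0.5, 0.002], [0.5, 0.866, -0.0], [-0.002, 0.001, -1.0]]
ft_force: [-0.3, -0.7, -0.5]
width: 0.287
grasp_force: 34.5
```

{"name": "jog_arm", "arguments": {"targets": [[[0, 0, 0, 0, 0, 0.1, -0.8], [0, 0, 0, 0, 0, 0, -0.8], [0, 0, 0, 0, 0, 0, -0.8]]]}}

```text
time_s: 21.75
tcp_pos: [0.5204, -0.3339, 0.0681]
eef_rot: [[-0.866, 0.5, 0.002], [0.5, 0.866, -0.0], [-0.002, 0.001, -1.0]]
ft_force: [0.3, -0.1, -1.4]
width: 0.291
grasp_force: 34.5
```

{"name": "jog_arm", "arguments": {"targets": [[[0, 0, 0, 0, 0, 0.1, -0.8], [0, 0, 0, 0, 0, 0, -0.8], [0, 0, 0, 0, 0, 0, -0.8]]]}}

```text
time_s: 22.05
tcp_pos: [0.5204, -0.334, 0.0672]
eef_rot: [[-0.866, 0.5, 0.002], [0.5, 0.866, -0.0], [-0.002, 0.001, -1.0]]
ft_force: [-0.3, -0.2, -0.5]
width: 0.282
grasp_force: 34.6
```

{"name": "jog_arm", "arguments": {"targets": [[[0, 0, 0, 0, 0, 0.1, -0.8], [0, 0, 0, 0, 0, 0, -0.8], [0, 0, 0, 0, 0, 0, -0.8]]]}}

```text
time_s: 22.35
tcp_pos: [0.5208, -0.3341, 0.0671]
eef_rot: [[-0.866, 0.5, 0.003], [0.5, 0.866, -0.001], [-0.003, 0.001, -1.0]]
ft_force: [-0.6, 1.1, 4.0]
width: 0.284
grasp_force: 34.9
```

{"name": "jog_arm", "arguments": {"targets": [[[0, 0, 0, 0, 0, 0.05, -0.8], [0, 0, 0, 0, 0, 0, -0.8], [0, 0, 0, 0, 0, 0, -0.8]]]}}

```text
time_s: 22.65
tcp_pos: [0.5209, -0.3342, 0.067]
eef_rot: [[-0.866, 0.5, 0.004], [0.5, 0.866, -0.001], [-0.004, 0.001, -1.0]]
ft_force: [-0.3, 1.1, 5.6]
width: 0.279
grasp_force: 35.1
```

{"name": "jog_arm", "arguments": {"targets": [[[0, 0, 0, 0, 0, 0.05, -0.8], [0, 0, 0, 0, 0, 0, -0.8], [0, 0, 0, 0, 0, 0, -0.8]]]}}

```text
time_s: 22.95
tcp_pos: [0.5211, -0.3343, 0.067]
eef_rot: [[-0.866, 0.5, 0.004], [0.5, 0.866, -0.002], [-0.004, 0.001, -1.0]]
ft_force: [-1.8, 0.7, 8.1]
width: 0.286
grasp_force: 35.2
```

{"name": "jog_arm", "arguments": {"targets": [[[0, 0, 0, 0, 0, -0.1, -0.8], [0, 0, 0, 0, 0, 0, -0.6], [0, 0, 0, 0, 0, 0, -0.35], [0, 0, 0, 0, 0, 0, -0.2], [0, 0, 0, 0, 0, 0, 0], [0, 0, 0, 0, 0, 0, 0.2], [0, 0, 0, 0, 0, 0, 0.4], [0, 0, 0, 0, 0, 0, 0.4], [0, 0, 0, 0, 0, 0, 0.4]]], "squeeze": 20}}

```text
time_s: 23.85
tcp_pos: [0.5204, -0.334, 0.0661]
eef_rot: [[-0.866, 0.5, 0.002], [0.5, 0.866, -0.0], [-0.002, 0.001, -1.0]]
ft_force: [0.2, 0.4, -0.4]
width: 0.7
grasp_force: 0.0
```

{"name": "jog_arm", "arguments": {"targets": [[[0, 0, 0, 0, 0, -1, 0.4], [0, 0, 0, 0, 0, -2.5, 0.4], [0, 0, 0, 0, 0, -4, 0.4], [0, 0, 0, 0, 0, -4, 0.4], [0, 0, 0, 0, 0, -3, 0.4], [0, 0, 0, 0, 0, 0, 0.4], [0, 0, 0, 0, 0, 0, 0.4]]]}}

```text
time_s: 24.55
tcp_pos: [0.5205, -0.3342, 0.213]
eef_rot: [[-0.866, 0.5, 0.005], [0.5, 0.866, -0.002], [-0.005, 0.0, -1.0]]
ft_force: [-0.2, -0.1, -0.6]
width: 0.704
grasp_force: 0.0
```

```bash
python3 - <<'E'
from h import *
from scipy.optimize import least_squares
im=bot.get_image("side");P=cloud(im)
print([bot.mark_of("side",n)[:1] for n in("bottle_mid","glaze_bottle","oil_bottle","dipper","loose_tube")])
for a in(.01,.02,.03,.04,.05,.078):
    m=(abs(P[...,2]-a)<.004)&(np.hypot(P[...,0]-.522,P[...,1]+.333)<.03);q=P[m][:,:2]
    if len(q)>6:
        r=least_squares(lambda c:np.hypot(*(q-c).T)-(.0185 if a<.06 else .0128),[.523,-.34],loss="soft_l1",f_scale=.002);print(a,len(q),r.x.round(4))
cv2.imwrite("pics/end.png",cv2.resize(im["frame"][110:210,280:400],(720,600),interpolation=cv2.INTER_CUBIC))
E
```

```text
[[{'at': [0.5288, -0.3329, 0.0464], 'confidence': 0.64}], [{'at': [0.5197, -0.333, -0.0009], 'confidence': 0.72}], [{'at': [0.6803, -0.3197, 0.0027], 'confidence': 0.71}], [{'at': [0.6719, -0.0708, 0.0002], 'confidence': 0.59}], [{'at': [0.6381, -0.1857, -0.0017], 'confidence': 0.47}]]
0.01 38 [ 0.5222 -0.3336]
0.02 21 [ 0.5243 -0.3344]
0.03 21 [ 0.525  -0.3349]
0.04 22 [ 0.5243 -0.3348]
0.05 27 [ 0.5245 -0.3348]
0.078 18 [ 0.5246 -0.3353]
```

View pics/end.png

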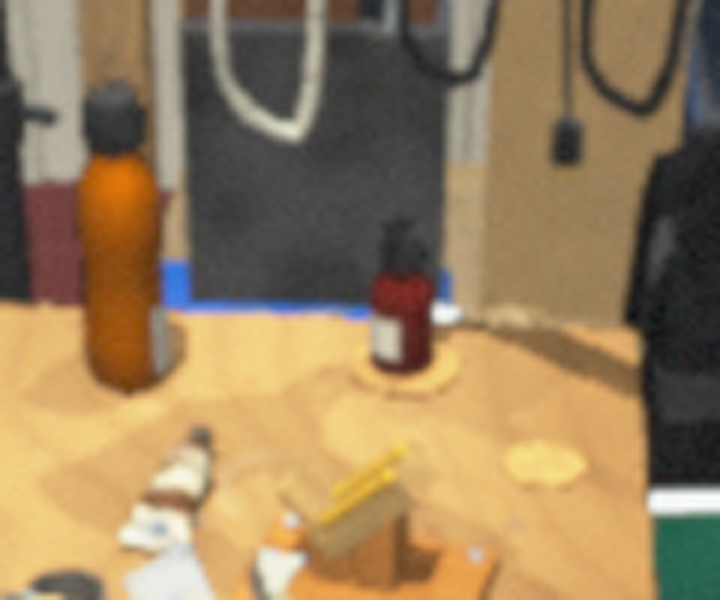

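The bottle stands upright and free, its whole foot on the large coaster at (405,365) with a rim visible all round. The oil bottle, cup and tube are where they were.

```bash
python3 -c "
from station import bot
print(bot.finish_job())"
```

```text
the job is handed in; nothing more can be done
None
```

The bottle was parked and released in the angled rest, then taken again by its cap end; it now stands upright on the large cork coaster, the oil bottle, cup and tube are unmoved, and the job is handed in at about 25 s.

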